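# Set a model locomotive's eccentric to full throw with a dial gauge

## Task

Set the eccentric on this model locomotive axle to full throw. Slide the dial gauge along its rail towards the axle until the brass eccentric has pushed its plunger about half way in, then turn the axle between its centres, watching the needle, and leave it where the plunger is pushed in furthest. Work gently: never run the plunger to its stop, never shove the axle endways against its sprung tail centre, and leave the things round about where they are.

Things in the scene. Friction and masses are not known exactly. Their poses are not given: they have to be found in the camera images.
- rig: Green axle stand, bolted down, with the gauge's grey rail; origin on the table under axis_mid, same axes. Base 195 x 110 x 14 mm; two posts 50 mm wide, 92 mm high at x = -78 to -58 and +64 to +88 mm; rail 66 mm wide, 22 mm high, y = 50 to 280 mm. The axle's two red-spoked wheels, 81 mm across, are at x = -39 and +39 mm.
- axis_mid (a point): Middle of the axle's axis, fixed in the stand, 85 mm above the table. Its frame: x along the axle, away from the crank (the crank end points roughly to the robot), y towards the dial gauge, z up. Here at x = 0 sits the brass eccentric: a disc of 24 mm radius, 18 mm wide, centre 6 mm off the axis, clamped to the axle at an angle that differs every time.
- handle: Black round crank handle, 14 mm diameter, 40 mm long, parallel to the axle; origin at its middle, x axis along the axle, away from the crank end. It sits at x = -119 mm from axis_mid, 30 mm off the axis, on a dark crank arm (arm and hub at x = -98 to -84). It spins freely on its pin, so it can be held while carried round; the crank goes round without end.
- axle (a joint): Turn of axle, wheels, eccentric and crank about the axle's axis, rad. 0 with the handle straight up; grows as the handle goes from up to the side away from the gauge (-y), at +1.57 it lies level there. No stops. Stiff: it takes about 0.07 N m (2.5 N at the handle) and stays where it is left.
- tail_centre (a joint): How far the axle is pushed endways along +x (away from the crank end), off its solid head centre and against the sprung tail centre, m. 0 at rest; the spring begins to give at 6 N of end push and yields 1 mm per further 2 N, so 2 mm at 10 N. Pulling towards the crank end meets the solid head centre.
- gauge (a joint): How far the dial gauge has been slid along its rail towards the axle, m: 0 drawn right back, 0.058 at most; starts between 0 and 0.012. Pushing it takes about 6 N plus the plunger's spring, and it stays where it is left.
- gauge_knob (a point): Middle of the red knob that slides the gauge: an upright cylinder 20 mm across, 63 to 93 mm above the table, this point at 78. It is 222 mm from axis_mid along y with the gauge drawn right back. The dial case, 72 mm across, white face up at 97 mm, rim at 103 mm above the table, has its centre 78 mm nearer to the axle.
- plunger (a joint): How far the gauge's sprung plunger is pushed in, m: 0 fully out (touching nothing), 0.032 at its stop. Half way is 0.016. Its spring presses with 0.7 N out and 2.6 N right in. Turning the axle swings the plunger by 12 mm in all.
- plunger_tip (a point): Tip of the plunger (a steel ball end of 5 mm radius), at the axle's height, pointing along -y at the eccentric. Free, it stands 52 mm from axis_mid with the gauge drawn right back. Touching the eccentric it lies between about 17.7 mm (least throw) and 29.7 mm (full throw) from axis_mid along y.
- needle (a joint): Red needle on the dial, rad, geared to the plunger: 180 rad per metre of plunger travel (0.18 rad per mm). At 0 it points away from the axle, to the red knob; it turns clockwise seen from above as the plunger goes in, 2.88 rad (just short of half a turn) at half travel.
- wagon: Loose blue model goods wagon with a grey roof, 150 x 46 x 63 mm, standing beside the axle stand; to be left alone. Origin under its middle.
- oil_bottle: Small yellow oil bottle with a red cap, 36 mm across, 85 mm high, standing; to be left alone. Origin at the centre of its foot.
- screwdriver: Red-handled screwdriver, 160 mm long, lying on the table; to be left alone.
- spare_wheel: Spare red-spoked wheel, 81 mm across, 13 mm high, lying flat on the table; to be left alone. Origin at the centre of its underside.

How it is judged:
By the outcome, as a careful person would: the job done as asked, in the order asked, and still so for the second after the job is handed in, with the robot touching nothing.
It also fails if it takes over 58 s, if anything falls off the work surface, if the arm or the gripper's body presses on something with over 40 N, if the wrist force passes 120 N, or if a joint passes its speed limit or range.

## Robot

A 6-joint arm with a two-finger parallel gripper is mounted at the origin on the work surface. World frame = base frame: x ahead of the robot, y to its left, z up, the work surface at z = 0. Lengths are in mm, angles in rad, forces in N, time in s.
With the tool pointing down it reaches from about 400 to 825 mm from the base axis. Payload 7 kg.
Tool frame: the origin (TCP) lies at the very end of the fingers, on their centre line; the grasp point (between the pads) lies 19 mm behind it (bot.tcp_to_grasp is the distance from the TCP to the grasp point, in mm); z points along the fingers, y is the line along which they close (so a half turn about z gives the same grasp; the last joint's range is limited). The gripper opens to 88 mm and grips with 3 to 60 N. Pads are 19 mm wide; open, the fingers measure 130 mm over their backs; the gripper's body (78 mm by 193 mm) begins 47 mm behind the grasp point.
Start: joints at [1.536, 0.359, 0.012, 0, -1.224, -0.288], TCP at [214.134, 640.111, 226.561] pointing down, gripper open.
Joint ranges: [-3.07, 3.07], [-1.43, 2.12], [-1.02, 1.25], [-3.03, 1.67], [-3.05, -0], [-3.03, 3.03]. Speed limits (rad/s): [2.39, 2.39, 3.01, 3.14, 3.14, 3.14].

## Interface

Orientations are given as a rotation vector (axis times angle).
In Python, from bench import bot gives the robot as it stands.
- The arm moves only by the tool step_hand, called as a command line: name --argument value ..., lists and objects as JSON in quotes. Schema: {"type":"object","properties":{"rows":{"type":"object","properties":{"offsets":{"type":"array","items":{"type":"array","items":{"type":"number"},"minItems":6,"maxItems":6},"minItems":1,"maxItems":10}},"additionalProperties":false,"required":["offsets"]},"finger_gap":{"type":"number"},"only":{"type":"string"},"quiet":{"type":"boolean"},"lines":{"type":"string"}},"required":["rows"],"additionalProperties":false}. rows is an object whose key "offsets" holds a list of rows, 1 to 10 of them, each of 6 numbers: dx, dy, dz in a scale on which 1.0 is 250 mm, then a rotation vector rx, ry, rz in a scale on which 1.0 is pi rad; each row shifts and turns the commanded pose from where the row before left it, along the tool's axes as they then stand; what a row does not reach is not made up. A row lasts 1/12 s, in which the tool goes at most 41.7 mm and 0.125 rad, less where a joint would pass 70% of its speed; a pose out of reach is approached as far as the arm can. finger_gap is the finger opening in mm, set as the call begins (left out keeps the last). The fingers move at their own pace and stop on an object; the grip force is fixed at half the most. Time passes only in rows, so rows that do not move let the fingers close. The tool returns the time, the measured TCP pose, the force, the opening and the grip force at its end. only (a regular expression) keeps the lines of the reply that match it, lines (a string "A,B") keeps lines A to B, and quiet returns only ok. A shift or turn number past 1, either way, is cut back to 1. Input that does not fit is refused with a message, and nothing moves.
- bot.read_state(): the state, without advancing time (a new reading comes with each control period).
- bot.capture(name): name is "side" or "top"; returns a dict with "img" (420x560x3 uint8, blue, green, red), "fovy" (degrees; the focal length in pixels is half the picture's height over the tangent of half this angle, whatever the lens; pixels are square), "cx", "cy" (the principal point, pixels), "k1" (the pictures are not rectified: a ray, as slopes to the right and down, at radius r is drawn at 1 + k1 r^2 times it, then the intrinsics apply), "position" and "rotation" of the camera in the world. Camera axes: x right, y down, z forward; pixel columns grow to the right and rows downward; lengths in mm; the calibration is good to about 2 mm. A picture is of the moment at which its call begins. There is no depth.
- bot.hand_in(): hands the job in; it is judged then, once.
Trained networks look in a picture, given as the dict that the camera call returned (one of the last four; its "shot" number tells which), for a name from the list of things; names that differ only in an ending like _2 or _b are one class to them, and where a whole thing is asked for, a point or a joint stands for the part that bears it (a point fixed in the world has none). Each returns a list of dicts, best first, with "score" (0 to 1); they miss things now and then, are a little off and sometimes report something else, mostly with a low value. They report only what shows in the picture. A call takes as long as a camera call.
- bot.spot_in(picture, target): "location" ([column, row] as shares, 0 to 1, of the picture: columns of its width, rows of its height, amid what is visible of it).
The state is a dict: "t": time; "qpos": joint angles; "joint_vel": joint speeds; "joint_efforts": joint torques, N m; "tool_pos": TCP position; "tcp_rot": TCP orientation; "contact_force": force on the tool from outside, world axes, zero at the start; "wrist_torque": the same for the moment, N m; "opening": finger opening in mm; "grasp_force": force on a finger pad.
Only numpy, scipy, OpenCV 4.12 (cv2) and the standard library are available. Lean on these libraries where they do the work, as an engineer would, in place of code of your own. Each camera call takes 0.05 s, during which the arm holds its last target. There are 200 camera calls.

## Working session

There is one attempt and no reset: what is moved stays moved. The work goes in short steps, Python scripts to look and compute and a tool call to move; the robot and the scene stay as the last step left them, time stands still between calls to the robot, and variables do not carry over. Pictures are saved under pics/ and viewed, at most 10 in all, crops included, and the job is handed in when it is done.

```bash
ls; mkdir -p pics
```

Create h.py:
```python
import numpy as np, cv2
from scipy.spatial.transform import Rotation as R
from bench import bot
def K(p):
    h,w=p["img"].shape[:2]; f=h/2/np.tan(np.radians(p["fovy"])/2); return f
def proj(p,X):
    d=np.array(p["rotation"]).T@(np.array(X,float)-np.array(p["position"])); s=d[:2]/d[2]; s=s*(1+p["k1"]*(s@s)); return K(p)*s+np.array([p["cx"],p["cy"]])
def ray(p,uv):
    m=(np.array(uv)-[p["cx"],p["cy"]])/K(p); s=m.copy()
    for _ in range(20): s=m/(1+p["k1"]*(s@s))
    d=np.array(p["rotation"])@np.array([s[0],s[1],1]); return np.array(p["position"],float),d
def atz(p,uv,z):
    o,d=ray(p,uv); return o+d*(z-o[2])/d[2]
def spots(p,n):
    h,w=p["img"].shape[:2]
    return [(round(r["score"],2),np.round(np.array(r["location"])*[w,h],1)) for r in bot.spot_in(p,n)[:3]]
```

Run:
```python
from h import *
Z=dict(rig=None,handle=85,gauge_knob=78,plunger=97,needle=97,axle=85,wagon=30,oil_bottle=50,screwdriver=10,spare_wheel=6)
ps={c:bot.capture(c) for c in("top","side")}
for c,p in ps.items():
    cv2.imwrite(f"pics/{c}0.png",p["img"]); print(c,p["fovy"],p["k1"],np.round(p["position"]),np.round(p["rotation"],3).tolist())
    for n in Z:
        s=spots(p,n); print(n,[(a,b.tolist(),np.round(atz(p,b,Z[n] or 40)).tolist()) for a,b in s[:2]])
```

```text
pics
top 42.32087157056164 0.06463500306532333 [ 419.  -39. 1206.] [-2.107, 2.164, -0.179]Traceback (most recent call last):
  File "<stdin>", line 7, in <module>
  File "h.py", line 13, in atz
    o,d=ray(p,uv); return o+d*(z-o[2])/d[2]
                                       ~^^^
IndexError: invalid index to scalar variable.
```

Rotation is a rotation vector.

```bash
sed -i 's/np.array(p\["rotation"\])/R.from_rotvec(p["rotation"]).as_matrix()/' h.py
```

Run:
```python
from h import *
Z=dict(rig=40,handle=85,gauge_knob=78,plunger=97,needle=97,axle=85,wagon=30,oil_bottle=50,screwdriver=10,spare_wheel=6)
ps={c:bot.capture(c) for c in("top","side")}
for c,p in ps.items():
    cv2.imwrite(f"pics/{c}0.png",p["img"]); print(c,p["fovy"],p["k1"],np.round(p["position"]))
    for n in Z:
        s=spots(p,n); print(n,[(a,b.tolist(),np.round(atz(p,b,Z[n])).tolist()) for a,b in s[:2]])
print(bot.read_state())
```

```text
top 42.32087157056164 0.06463500306532333 [ 419.  -39. 1206.]
rig [(0.84, [298.0, 230.5], [564.0, -93.0, 40.0])]
handle [(0.62, [320.3, 288.9], [437.0, -132.0, 85.0]), (0.31, [321.1, 236.4], [545.0, -139.0, 85.0])]
gauge_knob [(0.65, [244.9, 225.9], [572.0, 20.0, 78.0])]
plunger [(0.16, [300.7, 231.0], [555.0, -96.0, 97.0])]
needle []
axle [(0.92, [316.5, 237.3], [543.0, -129.0, 85.0])]
wagon []
oil_bottle [(0.55, [210.5, 285.7], [451.0, 96.0, 50.0])]
screwdriver [(0.64, [286.5, 173.5], [698.0, -73.0, 10.0])]
spare_wheel [(0.7, [348.5, 163.5], [718.0, -214.0, 6.0])]
side 56.58280126044303 -0.02291123842388238 [101. 443. 543.]
rig [(0.62, [298.2, 236.9], [558.0, -44.0, 40.0])]
handle [(0.44, [370.6, 216.8], [466.0, -166.0, 85.0])]
gauge_knob [(0.65, [272.3, 242.2], [545.0, 42.0, 78.0])]
plunger []
needle []
axle [(0.66, [330.5, 206.0], [550.0, -134.0, 85.0])]
wagon [(0.83, [362.3, 189.6], [602.0, -328.0, 30.0])]
oil_bottle [(0.59, [285.8, 297.0], [442.0, 103.0, 50.0])]
screwdriver [(0.48, [260.0, 216.0], [707.0, -63.0, 10.0]), (0.23, [302.5, 237.1], [579.0, -80.0, 10.0])]
spare_wheel [(0.68, [289.0, 196.5], [732.0, -185.0, 6.0])]
{'t': 1.25, 'qpos': array([ 1.53609266e+00,  3.58606991e-01,  1.18435829e-02, -7.55741228e-07,
       -1.22408131e+00, -2.88092403e-01]), 'joint_vel': array([-3.43033291e-05,  4.92016035e-04, -7.02223553e-04,  6.39416679e-04,
       -1.10107817e-03,  1.84371907e-04]), 'joint_efforts': array([ 1.64508588e-04, -5.82385039e+01,  2.93295890e+01,  7.00274661e+00,
        1.22376607e-02, -3.96943653e-05]), 'tool_pos': array([214.13754758, 640.08627411, 226.53198505]), 'tcp_rot': array([ 3.10071568e+00, -5.04841042e-01,  8.49712887e-06]), 'contact_force': array([0.05160099, 0.18564859, 0.25766017]), 'wrist_torque': array([-0.02387171, -0.01925144,  0.04453718]), 'grasp_force': 0.0, 'opening': 87.77986680773223}
```

View pics/top0.png

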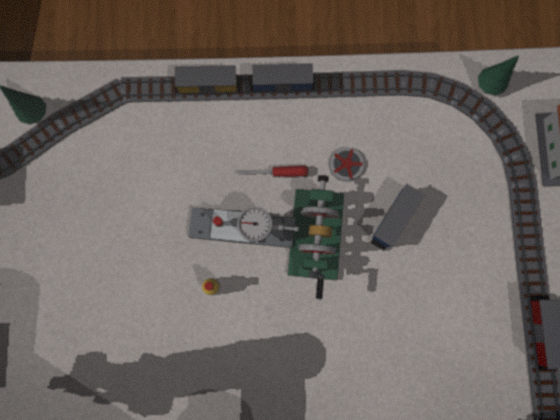

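View pics/side0.png

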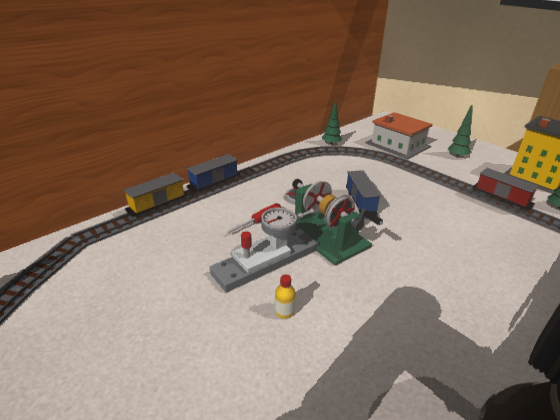

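Top: rig around (318,232), knob red near (218,221), dial (255,224), handle near (320,288), oil bottle (210,286), wagon (398,217). Side: knob (246,240), dial (279,220), handle near (372,217). Zooming in for accurate fitting.

Run:
```python
import cv2,numpy as np
a=cv2.imread("pics/top0.png")[160:310,180:380]; b=cv2.imread("pics/side0.png")[170:290,205:405]
g=lambda i:np.clip(255*(i/255.)**.6,0,255).astype('uint8')
cv2.imwrite("pics/topc.png",cv2.resize(g(a),None,fx=4,fy=4,interpolation=3)); cv2.imwrite("pics/sidec.png",cv2.resize(g(b),None,fx=4,fy=4,interpolation=3))
```

```text
(no output)
```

View pics/topc.png

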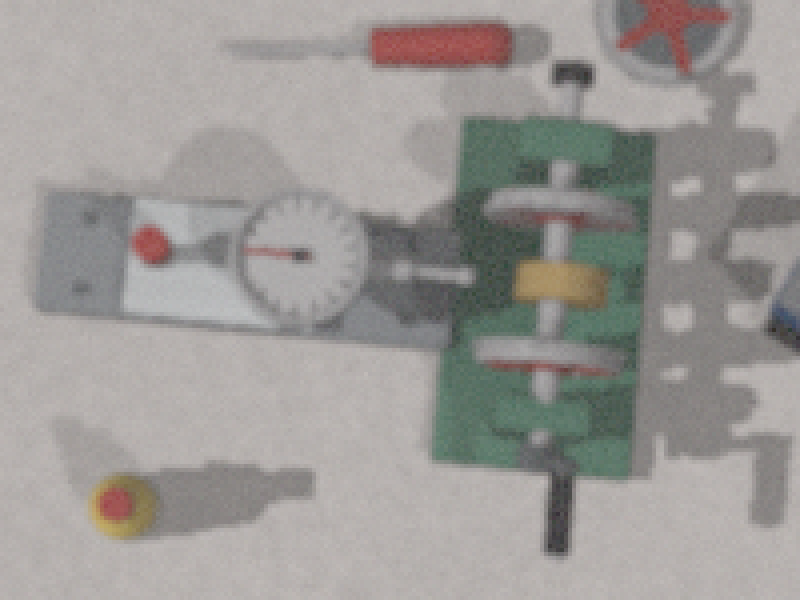

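View pics/sidec.png

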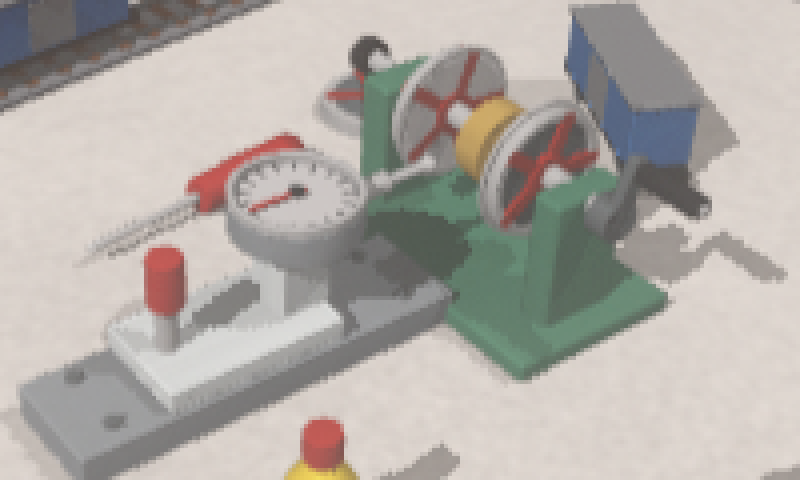

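Crops: base corners, rail, knob (152,244), dial centre (302,255) with the needle at 0 and the handle from (562,475) to (556,553) are clear; in the side crop the handle's outer end is at (703,208), low and on the far (−y) side. Fitting the rig model to these.

Create fit.py:
```python
from h import *
from scipy.optimize import least_squares
ps={c:bot.capture(c) for c in("top","side")}
T=lambda u,v:("top",((u+.5)/4-.5+180,(v+.5)/4-.5+160)); S=lambda u,v:("side",((u+.5)/4-.5+205,(v+.5)/4-.5+170))
F=[(T(462,120),(97.5,55,14)),(T(655,133),(97.5,-55,14)),(T(432,462),(-97.5,55,14)),(T(632,475),(-97.5,-55,14)),
(T(42,190),(33,280,22)),(T(36,312),(-33,280,22)),(T(152,244),'k93'),(T(302,255),'d97'),(T(556,553),'h-139'),(T(562,475),'h-99'),
(S(165,253),'k93'),(S(166,310),'k63'),(S(297,191),'d97'),(S(523,378),(-97.5,55,0)),(S(667,297),(-97.5,-55,14)),(S(22,388),(33,280,22)),(S(703,208),'h-139')]
def loc(f,q,a):
    if f[0]=='k': return (0,222-q,float(f[1:]))
    if f[0]=='d': return (0,144-q,97)
    if f[0]=='h': return (float(f[1:]),-30*np.sin(a),85+30*np.cos(a))
    return f
def W(x,l):
    c,s=np.cos(x[2]),np.sin(x[2]); return np.array([x[0]+c*l[0]-s*l[1],x[1]+s*l[0]+c*l[1],l[2]])
def res(x): # x0,y0,yaw,q,a, side shift px, top shift px
    o=[]
    for (c,uv),f in F:
        d=proj(ps[c],W(x,loc(f,x[3],x[4])))+(x[5:7] if c=="side" else x[7:9])-uv; o+=list(d)
    return np.array(o+list(x[5:9]*.5))
for a0 in (1.0,2.0):
    r=least_squares(res,[560,-130,0,5,a0,0,0,0,0],loss='soft_l1',x_scale=[10,10,.1,5,.3,1,1,1,1])
    print(r.cost,np.round(r.x,3))
np.set_printoptions(suppress=True)
x=r.x; print(np.round(res(x)[:-4].reshape(-1,2),1).tolist()); np.save("x.npy",x)
print("knob",W(x,(0,222-x[3],78)),"handle",W(x,(-119,-30*np.sin(x[4]),85+30*np.cos(x[4]))))
```

```bash
python3 fit.py
```

```text
9.38111714426929 [ 5.59253e+02 -1.34325e+02 -1.14000e-01  1.15050e+01  2.90000e-01
 -3.35000e-01 -3.08000e-01 -2.70000e-01  3.10000e-01]
31.004294363472432 [ 5.60375e+02 -1.34168e+02 -1.11000e-01  1.14250e+01  2.61800e+00
  4.60000e-02 -7.71000e-01 -3.38000e-01  5.04000e-01]
[[-0.7, -1.3], [0.1, -0.5], [-0.2, 0.6], [0.2, 1.7], [0.6, 0.6], [-1.2, -0.3], [-0.4, -0.2], [-0.5, -0.1], [1.3, -0.2], [1.1, -0.0], [0.3, 0.2], [0.5, -1.8], [0.1, 0.8], [0.2, 1.8], [1.0, -1.9], [-1.4, -1.0], [-2.9, 20.1]]
knob [583.69963283  75.11099753  78.        ] handle [ 440.44585919 -135.89778009   59.02112818]
```

```bash
sed -i 's/^    print(r.cost/    a0==1.0 and np.save("x.npy",r.x); print(r.cost/; s/; np.save("x.npy",x)$//' fit.py
```

Create w.py:
```python
from h import *
x=np.array([559.25,-134.33,-0.114])
def W(l):
    c,s=np.cos(x[2]),np.sin(x[2]); return np.array([x[0]+c*l[0]-s*l[1],x[1]+s*l[0]+c*l[1],l[2]])
def rig(P):
    c,s=np.cos(x[2]),np.sin(x[2]); d=np.array(P)-[x[0],x[1],0]; return np.array([c*d[0]+s*d[1],-s*d[0]+c*d[1],d[2]])
def plan(target,yaw):
    "tool-frame moves: tool x yaw in world, pointing down"
    s=bot.read_state(); M=R.from_rotvec(s["tcp_rot"]); m=M.as_matrix()
    cur=np.arctan2(m[1,0],m[0,0]); 
    G=R.from_euler('z',yaw)*R.from_euler('x',np.pi)
    print("t",s["t"],"cur yaw",round(cur,3),"j6",s["qpos"][5].round(3),"move tool",np.round(m.T@(np.array(target)-s["tool_pos"]),1),"rot tool",np.round((M.inv()*G).as_rotvec(),3), "in goal frame",np.round(G.as_matrix().T@(np.array(target)-s["tool_pos"]),1), "rigpos",np.round(rig(s["tool_pos"]),1),"F rig",np.round(R.from_euler('z',-x[2]).apply(s["contact_force"]),1),s["opening"].round(1),round(s["grasp_force"],1))
np.set_printoptions(suppress=True)
```

Run:
```python
from w import *
for y in (np.pi/2,-np.pi/2): plan(W((0,248,226)),x[2]+y)
```

```text
Traceback (most recent call last):
  File "w.py", line 12, in plan
    print("t",s["t"],"cur yaw",round(cur,3),"j6",s["qpos"][5].round(3),"move tool",np.round(m.T@(np.array(target)-s["tool_pos"]),1),"rot tool",np.round((M.inv()*G).as_rotvec(),3), "in goal frame",np.round(G.as_matrix().T@(np.array(target)-s["tool_pos"]),1), "rigpos",np.round(rig(s["tool_pos"]),1),"F rig",np.round(R.from_euler('z',-x[2]).apply(s["contact_force"]),1),s["opening"].round(1),round(s["grasp_force"],1))
                                                                                                                                                                                                                                                                                                                                                                                ^^^^^^^^^^^^^^^^^^
AttributeError: 'float' object has no attribute 'round'
```

```bash
sed -i 's/s\["opening"\].round(1)/round(s["opening"],1)/' w.py
```

Run:
```python
from w import *
for y in (np.pi/2,-np.pi/2): plan(W((0,248,226)),x[2]+y)
```

```text
t 1.35 cur yaw -0.323 j6 -0.288 move tool [521.5 382.4   0.6] rot tool [ 0.   -0.   -1.78] in goal frame [-482.1  431.     0.6] rigpos [-431.   730.1  226.6] F rig [-0.4  0.7  0.9] 87.3 0.0
t 1.35 cur yaw -0.323 j6 -0.288 move tool [521.5 382.4   0.6] rot tool [-0.    -0.     1.362] in goal frame [ 482.1 -431.     0.6] rigpos [-431.   730.1  226.6] F rig [-0.4  0.7  0.9] 87.3 0.0
```

Careful with the scale: shifts go in shares of 250 mm and turns go in shares of pi rad. That gives: 30.7 mm / 250 = 0.1228, 22.5 mm / 250 = 0.09.

step_hand --rows '{"offsets": [[0.1228, 0.09, 0, 0, 0, 0], [0.1228, 0.09, 0, 0, 0, 0], [0.1228, 0.09, 0, 0, 0, 0], [0.1228, 0.09, 0, 0, 0, 0], [0.1228, 0.09, 0, 0, 0, 0], [0.1228, 0.09, 0, 0, 0, 0], [0.1228, 0.09, 0, 0, 0, 0], [0.1228, 0.09, 0, 0, 0, 0]]}' --finger_gap 0

```text
t: 2.02
tool_pos: [390.7, 389.9, 226.9]
tcp_rot: [-3.1, 0.504, -0.0]
contact_force: [1.0, 0.5, -0.5]
opening: 40.3
grasp_force: 0.0
```

step_hand --rows '{"offsets": [[0.1228, 0.09, 0, 0, 0, 0], [0.1228, 0.09, 0, 0, 0, 0], [0.1228, 0.09, 0, 0, 0, 0], [0.1228, 0.09, 0, 0, 0, 0], [0.1228, 0.09, 0, 0, 0, 0], [0.1228, 0.09, 0, 0, 0, 0], [0.1228, 0.09, 0, 0, 0, 0], [0.1228, 0.09, 0, 0, 0, 0], [0.1216, 0.0896, 0, 0, 0, 0]]}'

```text
t: 2.77
tool_pos: [588.4, 110.3, 226.9]
tcp_rot: [-3.1, 0.505, -0.001]
contact_force: [-0.3, 1.0, -0.4]
opening: 0.3
grasp_force: 0.0
```

step_hand --rows '{"offsets": [[0, 0, 0, 0, 0, 0.0395], [0, 0, 0, 0, 0, 0.0395], [0, 0, 0, 0, 0, 0.0395], [0, 0, 0, 0, 0, 0.0395], [0, 0, 0, 0, 0, 0.0395], [0, 0, 0, 0, 0, 0.0395], [0, 0, 0, 0, 0, 0.0395], [0, 0, 0, 0, 0, 0.0395], [0, 0, 0, 0, 0, 0.0395]]}'

```text
t: 3.52
tool_pos: [587.5, 112.0, 226.6]
tcp_rot: [-2.357, 2.077, -0.0]
contact_force: [-0.1, -0.2, -0.3]
opening: 0.4
grasp_force: 0.0
```

step_hand --rows '{"offsets": [[0, 0, 0, 0, 0, 0.0395], [0, 0, 0, 0, 0, 0.0388], [0, 0, 0, 0, 0, 0], [0, 0, 0, 0, 0, 0]]}'

```text
t: 3.85
tool_pos: [587.5, 112.0, 226.6]
tcp_rot: [-2.096, 2.34, -0.0]
contact_force: [0.6, -0.5, -1.2]
opening: 0.7
grasp_force: 0.0
```

Run:
```python
from w import *
plan(W((0,248,72)),x[2]-np.pi/2)
```

```text
t 3.85 cur yaw -1.681 j6 -0.625 move tool [ -0.    0.1 154.6] rot tool [-0.     0.     0.004] in goal frame [ -0.    0.  154.6] rigpos [  0.  248.  226.6] F rig [ 0.7 -0.4 -1.2] 0.7 0.0
```

Scaled: 38 mm / 250 = 0.152, 36 mm / 250 = 0.144.

step_hand --rows '{"offsets": [[0, 0, 0.152, 0, 0, 0], [0, 0, 0.152, 0, 0, 0], [0, 0, 0.152, 0, 0, 0], [0, 0, 0.144, 0, 0, 0], [0, 0, 0.02, 0, 0, 0], [0.024, 0, 0, 0, 0, 0], [0.016, 0, 0, 0, 0, 0], [0, 0, 0, 0, 0, 0]]}'

```text
t: 4.52
tool_pos: [587.8, 101.9, 74.1]
tcp_rot: [-2.09, 2.341, -0.002]
contact_force: [0.0, -0.1, 0.3]
opening: 0.5
grasp_force: 0.0
```

step_hand --rows '{"offsets": [[0.012, 0, 0, 0, 0, 0], [0.012, 0, 0, 0, 0, 0], [0.012, 0, 0, 0, 0, 0], [0.012, 0, 0, 0, 0, 0], [0.012, 0, 0, 0, 0, 0], [0.012, 0, 0, 0, 0, 0], [0, 0, 0, 0, 0, 0]]}'

```text
t: 5.1
tool_pos: [585.5, 85.0, 73.1]
tcp_rot: [-2.089, 2.341, -0.001]
contact_force: [-0.3, 4.4, 4.0]
opening: 0.5
grasp_force: 2.4
```

Create needle.py:
```python
from w import *
def dialrect(p,q,N=300):
    "rectified dial, up = towards knob (+rig y), viewed from above"
    c=np.array([0,144-q,97.]); h=38; 
    # picture: col right, row down ; up=+rig y ; from above with y up, x is right
    src=np.float32([proj(p,W(c+[sx*h,sy*h,0])) for sx,sy in((-1,1),(1,1),(1,-1),(-1,-1))]) 
    H=cv2.getPerspectiveTransform(src,np.float32([[0,0],[N,0],[N,N],[0,N]]))
    return cv2.warpPerspective(p["img"],H,(N,N),flags=cv2.INTER_CUBIC)
def angle(im):
    f=im.astype(float); red=np.clip(f[...,2]-np.maximum(f[...,0],f[...,1])-15,0,None)
    N=im.shape[0]; yy,xx=np.mgrid[:N,:N]-(N-1)/2; r=np.hypot(xx,yy); m=(r<N*.36)
    w=red*m
    if w.sum()<500: return None,w.sum()
    best=[]
    th=np.linspace(0,2*np.pi,720,endpoint=False)
    a=np.arctan2(xx,-yy)
    # iterate weighted direction: long side of needle
    v=np.array([(w*r*np.sin(a)).sum(),(w*r*np.cos(a)).sum()]); return np.arctan2(v[0],v[1])%(2*np.pi),w.sum()
```

Run:
```python
from needle import *
plan(W((0,230,72)),x[2]-np.pi/2)
q=max(11.5,11.5+ (230.5-rig(bot.read_state()["tool_pos"])[1])); print("q",q)
o=[]
for c in("top","side"):
    p=bot.capture(c); k=[s for s in spots(p,"gauge_knob")]; print(c,k, proj(p,W((0,222-q,78))))
    im=dialrect(p,q); print(angle(im)); cv2.imwrite(f"pics/n_{c}.png",im); o.append(im)
cv2.imwrite("pics/n1.png",np.hstack(o+[cv2.resize(p["img"][120:330,160:440],(400,300))]) if 1 else 0)
```

```text
t 5.1 cur yaw -1.684 j6 -0.587 move tool [-9.1  1.1  1.1] rot tool [-0.003  0.002  0.   ] in goal frame [-9.1  1.1  1.1] rigpos [  1.1 220.9  73.1] F rig [-0.8  4.3  4. ] 0.5 2.4
q 21.09215451182206
top [(0.85, array([254.4, 226. ]))] [222.99917348 221.58468341]
(np.float64(6.261402184860927), np.float64(12653.0))
side [(0.57, array([274.7, 248.2]))] [250.8390506  238.34774123]
(None, np.float64(0.0))
```

```bash
ls pics
```

```text
n1.png
n_side.png
n_top.png
side0.png
sidec.png
top0.png
topc.png
```

View pics/n1.png

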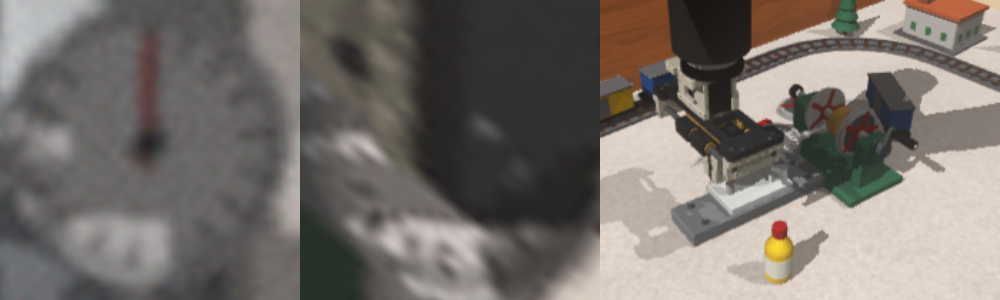

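Push 24 mm in two calls looking after each.

The left panel (top view, rectified) shows the needle clearly at 0, pivot at centre (148,148); the gripper hides the dial from the side camera only. Pushing works, so continue.

Scaled: 3 mm / 250 = 0.012.

step_hand --rows '{"offsets": [[0.012, 0, 0, 0, 0, 0], [0.012, 0, 0, 0, 0, 0], [0.012, 0, 0, 0, 0, 0], [0.012, 0, 0, 0, 0, 0], [0.012, 0, 0, 0, 0, 0], [0.012, 0, 0, 0, 0, 0], [0, 0, 0, 0, 0, 0]]}'

```text
t: 5.88
tool_pos: [583.2, 66.9, 72.4]
tcp_rot: [-2.09, 2.342, -0.001]
contact_force: [-0.9, 5.9, 4.2]
opening: 0.3
grasp_force: 3.0
```

Create look.py:
```python
from needle import *
import sys
plan(W((0,230,72)),x[2]-np.pi/2)
q=231-rig(bot.read_state()["tool_pos"])[1]+11 if len(sys.argv)<2 else float(sys.argv[1]); print("q",q)
p=bot.capture("top"); im=dialrect(p,q); a,w=angle(im); print(a,w, "plunger",(a or 0)/.18); cv2.imwrite("pics/last.png",im)
```

```bash
python3 look.py
```

```text
t 5.8833 cur yaw -1.684 j6 -0.56 move tool [-27.3   0.9   0.5] rot tool [-0.002  0.001  0.   ] in goal frame [-27.3   0.9   0.4] rigpos [  0.9 202.7  72.4] F rig [-1.6  5.8  4.2] 0.3 3.0
q 39.34574698227942
1.0232226267809228 14275.0 plunger 5.684570148782905
```

Scaled: 2 mm / 250 = 0.008.

step_hand --rows '{"offsets": [[0.008, 0, 0, 0, 0, 0], [0.008, 0, 0, 0, 0, 0], [0.008, 0, 0, 0, 0, 0], [0.008, 0, 0, 0, 0, 0], [0, 0, 0, 0, 0, 0]]}'

```text
t: 6.35
tool_pos: [582.3, 59.2, 72.4]
tcp_rot: [-2.09, 2.342, -0.001]
contact_force: [-0.1, 7.9, 3.8]
opening: 0.6
grasp_force: 3.5
```

```bash
python3 look.py
```

```text
t 6.35 cur yaw -1.684 j6 -0.548 move tool [-35.1   0.8   0.4] rot tool [-0.002  0.002  0.   ] in goal frame [-35.1   0.9   0.4] rigpos [  0.9 194.9  72.4] F rig [-1.   7.8  3.8] 0.6 3.5
q 47.12399792943373
2.4748329877883446 16627.0 plunger 13.749072154379693
```

Scaled: 1 mm / 250 = 0.004, 0.9 mm / 250 = 0.0036.

step_hand --rows '{"offsets": [[0.004, 0, 0, 0, 0, 0], [0.0036, 0, 0, 0, 0, 0], [0, 0, 0, 0, 0, 0], [0, 0, 0, 0, 0, 0]]}'

```text
t: 6.73
tool_pos: [582.1, 57.5, 72.4]
tcp_rot: [-2.09, 2.342, -0.001]
contact_force: [-1.1, 7.6, 4.6]
opening: 0.5
grasp_force: 3.8
```

```bash
python3 look.py
```

```text
t 6.7333 cur yaw -1.684 j6 -0.546 move tool [-36.9   0.8   0.4] rot tool [-0.002  0.002  0.   ] in goal frame [-36.9   0.8   0.4] rigpos [  0.8 193.1  72.4] F rig [-1.9  7.4  4.6] 0.5 3.8
q 48.85610978911171
2.8157360927950585 16704.0 plunger 15.642978293305882
```

View pics/last.png

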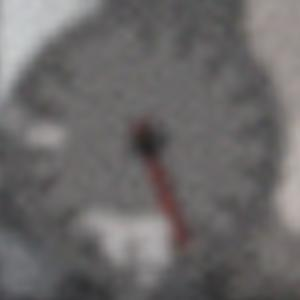

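Dial shows the needle at about 2.8 rad (tip at (183,242) from pivot (148,140)), so the plunger is ≈15.6 mm in. Back away and go to the crank.

Scaled: -40 mm / 250 = -0.16, -10 mm / 250 = -0.04, 0.124 rad / 3.1416 = 0.0395.

step_hand --rows '{"offsets": [[-0.04, 0, 0, 0, 0, 0], [-0.04, 0, 0, 0, 0, 0], [0, 0, -0.16, 0, 0, 0], [0, 0, -0.16, 0, 0, 0], [0, 0, -0.16, 0, 0, 0], [0, 0, -0.04, 0, 0, 0.0395], [0, 0, 0, 0, 0, 0.0395], [0, 0, 0, 0, 0, 0.0395], [0, 0, 0, 0, 0, 0.0395]]}'

```text
t: 7.53
tool_pos: [583.0, 76.6, 201.5]
tcp_rot: [1.443, -2.79, 0.0]
contact_force: [-0.4, 0.2, -0.1]
opening: 0.2
grasp_force: 0.0
```

step_hand --rows '{"offsets": [[0, 0, 0, 0, 0, 0.0395], [0, 0, 0, 0, 0, 0.0395], [0, 0, 0, 0, 0, 0.0395], [0, 0, 0, 0, 0, 0.0395], [0, 0, 0, 0, 0, 0.0395], [0, 0, 0, 0, 0, 0.0395], [0, 0, 0, 0, 0, 0.0395], [0, 0, 0, 0, 0, 0.0395], [0, 0, 0, 0, 0, 0.0267], [0, 0, 0, 0, 0, 0]]}' --finger_gap 50

```text
t: 8.37
tool_pos: [582.9, 76.6, 200.9]
tcp_rot: [-0.187, -3.135, 0.002]
contact_force: [0.9, -0.7, -0.4]
opening: 49.6
grasp_force: 0.0
```

```bash
python3 look.py 48
```

Run:
```python
from needle import *
plan(W((-125,-8.6,195)),x[2]+np.pi)
o=[]
for c in("top","side"):
    p=bot.capture(c)
    for q in(46,47,48,49,50): im=dialrect(p,q); print(c,q,angle(im))
```

```text
t 8.3667 cur yaw 3.023 j6 -2.153 move tool [ -0.6  17.9 128.9] rot tool [ 0.    -0.002 -1.576] in goal frame [-17.8  -0.5 128.9] rigpos [ -0.5 212.2 200.9] F rig [ 1.  -0.6 -0.4] 49.6 0.0
q 48.0
2.8574131789162265 26763.0 plunger 15.874517660645703
t 8.4167 cur yaw 3.028 j6 -2.147 move tool [ 124.8 -220.7    6.4] rot tool [-0.001 -0.001  0.001] in goal frame [ 124.6 -220.8    6. ] rigpos [ -0.4 212.2 201. ] F rig [-0.5 -1.3 -0.2] 49.8 0.0
top 46 (np.float64(2.8943001839374527), np.float64(28638.0))
top 47 (np.float64(2.872204598093846), np.float64(28941.0))
top 48 (np.float64(2.8475083406322685), np.float64(29046.0))
top 49 (np.float64(2.818582120440765), np.float64(29070.0))
top 50 (np.float64(2.7836738816812834), np.float64(29074.0))
side 46 (np.float64(2.585469879448233), np.float64(67450.0))
side 47 (np.float64(2.5549418930054912), np.float64(69688.0))
side 48 (np.float64(2.5229252684637697), np.float64(71951.0))
side 49 (np.float64(2.4893280038725565), np.float64(74252.0))
side 50 (np.float64(2.454125080799866), np.float64(76603.0))
```

step_hand --rows '{"offsets": [[0.0712, -0.126, 0, 0, 0, 0], [0.0712, -0.126, 0, 0, 0, 0], [0.0712, -0.126, 0, 0, 0, 0], [0.0712, -0.126, 0, 0, 0, 0], [0.0712, -0.126, 0, 0, 0, 0], [0.0712, -0.126, 0, 0, 0, 0], [0.0712, -0.1272, 0, 0, 0, 0], [0, 0, 0.02, 0, 0, 0], [0, 0, 0, 0, 0, 0]]}'

```text
t: 9.27
tool_pos: [432.9, -129.8, 196.3]
tcp_rot: [-0.182, -3.136, -0.0]
contact_force: [0.2, -0.3, -0.2]
opening: 49.9
grasp_force: 0.0
```

Run:
```python
from needle import *
plan(W((-125,-8.6,195)),x[2]+np.pi)
p=bot.capture("side"); t=bot.capture("top")
print("handle pred side",proj(p,W((-119,-8.6,113.7))),spots(p,"handle"),"top",proj(t,W((-119,-8.6,113.7))),spots(t,"handle"))
for n,P in (("in",W((-99,-8.6,113.7))),("out",W((-139,-8.6,113.7))),("tcp",bot.read_state()["tool_pos"]),("axis",W((-98,0,85)))): 
    print(n,proj(p,P)); 
o=p["img"][110:260,290:490]
cv2.imwrite("pics/s2.png",np.clip(255*(cv2.resize(o,None,fx=4,fy=4,interpolation=3)/255.)**.6,0,255))
print(angle(dialrect(t,48)),angle(dialrect(p,48)))
```

```text
t 9.2667 cur yaw 3.026 j6 -1.833 move tool [-1.1  1.3  1.3] rot tool [ 0.    -0.    -0.002] in goal frame [-1.1  1.3  1.3] rigpos [-126.1   -9.9  196.3] F rig [ 0.2 -0.3 -0.2] 49.9 0.0
handle pred side [372.28694496 217.02302784] [] top [319.89492306 287.18545669] []
in [364.89130605 212.44432618]
out [379.93464644 221.75894141]
tcp [380.6993443  181.41270897]
axis [359.69789163 225.24031952]
(np.float64(2.8367932284415227), np.float64(34998.0)) (np.float64(2.567892237847387), np.float64(76444.0))[ WARN:0@4.991] global loadsave.cpp:1063 imwrite_ Unsupported depth image for selected encoder is fallbacked to CV_8U.
```

View pics/s2.png

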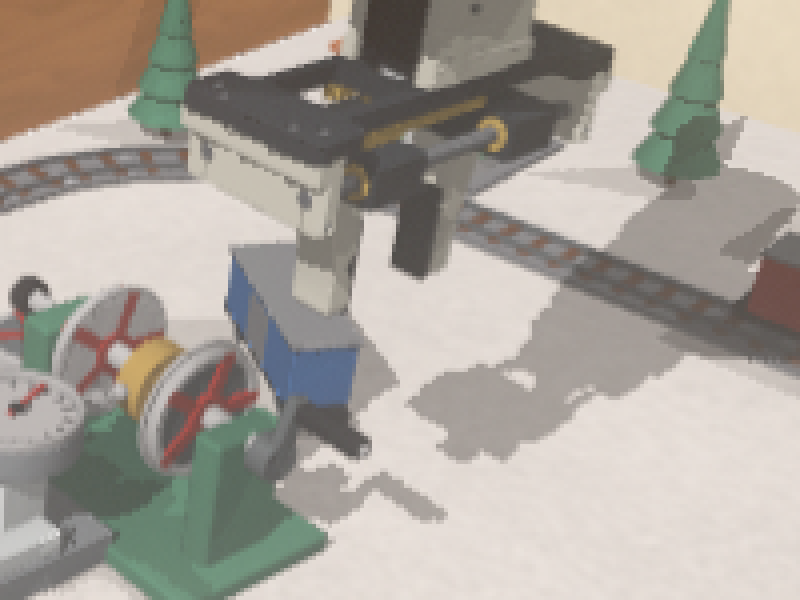

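Side view: handle centre at crop (330,425) = full (372,216), matching the prediction; gripper fingers stand above it, dial still visible. Descend and grip.

Scaled: 24 mm / 250 = 0.096, 1.3 mm / 250 = 0.0052.

step_hand --rows '{"offsets": [[-0.004, 0.0052, 0.096, 0, 0, 0], [0, 0, 0.096, 0, 0, 0], [0, 0, 0.096, 0, 0, 0], [0, 0, 0.064, 0, 0, 0], [0, 0, 0.024, 0, 0, 0], [0, 0, 0, 0, 0, 0], [0, 0, 0, 0, 0, 0]]}'

```text
t: 10.05
tool_pos: [436.1, -127.1, 103.0]
tcp_rot: [-0.179, -3.136, 0.001]
contact_force: [1.0, 0.2, 0.5]
opening: 50.0
grasp_force: 0.0
```

step_hand --rows '{"offsets": [[0, 0, 0, 0, 0, 0], [0, 0, 0, 0, 0, 0], [0, 0, 0, 0, 0, 0], [0, 0, 0, 0, 0, 0], [0, 0, 0, 0, 0, 0], [0, 0, 0, 0, 0, 0]]}' --finger_gap 10

```text
t: 10.55
tool_pos: [435.5, -127.6, 102.8]
tcp_rot: [0.181, 3.136, -0.0]
contact_force: [-0.4, -7.4, 0.4]
opening: 15.5
grasp_force: 3.5
```

Create st.py:
```python
from needle import *
import json,os,sys
s=bot.read_state(); r=rig(s["tool_pos"]); F=R.from_euler('z',-x[2]).apply(s["contact_force"])
h=12.0; th=np.arctan2(-r[1],r[2]+h-85); rad=np.hypot(r[1],r[2]+h-85)
t=bot.capture("top"); p=bot.capture("side"); at=angle(dialrect(t,48)); a2=angle(dialrect(p,48))
print("t",round(s["t"],2),"rig",np.round(r,1),"th",round(th,3),"rad",round(rad,1),"F",np.round(F,1),"open",round(s["opening"],1),round(s["grasp_force"],1),"top",at,"side",a2)
open("log.txt","a").write(json.dumps([float(v) for v in (*r,at[0] or -1,a2[0] or -1)])+"\n")
```

```bash
python3 st.py
```

```text
t 10.55 rig [-123.7   -7.4  102.8] th 0.243 rad 30.7 F [ 0.5 -7.4  0.4] open 15.5 3.5 top (np.float64(2.8359715167604125), np.float64(32571.0)) side (np.float64(2.549244523878265), np.float64(67862.0))
```

step_hand --rows '{"offsets": [[0, 0, 0, 0, 0, 0], [0, 0, 0, 0, 0, 0], [0, 0, 0, 0, 0, 0], [0, 0, 0, 0, 0, 0]]}'

```text
t: 10.98
tool_pos: [435.5, -127.7, 102.8]
tcp_rot: [0.181, 3.136, -0.0]
contact_force: [-1.4, -3.0, 4.6]
opening: 12.9
grasp_force: 30.0
```

```bash
python3 st.py
```

```text
t 10.98 rig [-123.7   -7.5  102.8] th 0.246 rad 30.7 F [-1.  -3.1  4.6] open 12.9 30.0 top (np.float64(2.796512054150469), np.float64(33565.0)) side (np.float64(2.5496284137816474), np.float64(67846.0))
```

Scaled: -5.6 mm / 250 = -0.0224, -5.1 mm / 250 = -0.0204.

step_hand --rows '{"offsets": [[0, -0.0224, 0.0084, 0, 0, 0], [0, -0.0204, 0.0124, 0, 0, 0], [0, -0.0176, 0.0164, 0, 0, 0], [0, 0, 0, 0, 0, 0], [0, 0, 0, 0, 0, 0]]}'

```text
t: 11.5
tool_pos: [433.6, -142.5, 92.7]
tcp_rot: [-0.182, -3.136, -0.0]
contact_force: [1.0, -1.3, -2.6]
opening: 13.1
grasp_force: 30.0
```

```bash
python3 st.py
```

```text
t 11.5 rig [-123.9  -22.4   92.7] th 0.849 rad 29.9 F [ 1.1 -1.1 -2.6] open 13.1 30.0 top (np.float64(3.336865474017118), np.float64(32259.0)) side (np.float64(2.9174695089186096), np.float64(99218.0))
```

Scaled: 5.8 mm / 250 = 0.0232, 5.5 mm / 250 = 0.022.

step_hand --rows '{"offsets": [[0, -0.014, 0.0196, 0, 0, 0], [0, -0.0096, 0.022, 0, 0, 0], [0, -0.0052, 0.0232, 0, 0, 0], [0, 0, 0, 0, 0, 0], [0, 0, 0, 0, 0, 0]]}'

```text
t: 12.02
tool_pos: [432.8, -149.0, 76.4]
tcp_rot: [-0.181, -3.136, -0.002]
contact_force: [1.2, 5.1, -3.2]
opening: 12.9
grasp_force: 30.0
```

```bash
python3 st.py
```

```text
t 12.02 rig [-124.   -28.9   76.4] th 1.455 rad 29.1 F [ 0.7  5.3 -3.2] open 12.9 30.0 top (np.float64(3.958225662386508), np.float64(38064.0)) side (np.float64(3.4663694170032984), np.float64(156606.0))
```

step_hand --rows '{"offsets": [[0, -0.0004, 0.024, 0, 0, 0], [0, 0.0044, 0.0236, 0, 0, 0], [0, 0.0088, 0.0224, 0, 0, 0], [0, 0, 0, 0, 0, 0], [0, 0, 0, 0, 0, 0]]}'

```text
t: 12.53
tool_pos: [433.3, -145.2, 59.2]
tcp_rot: [0.181, 3.136, 0.002]
contact_force: [-0.6, 10.3, 2.4]
opening: 13.1
grasp_force: 30.0
```

```bash
python3 st.py
```

```text
t 12.53 rig [-123.9  -25.2   59.2] th 2.072 rad 28.7 F [-1.8 10.1  2.4] open 13.1 30.0 top (np.float64(4.480597016000417), np.float64(35565.0)) side (np.float64(4.016364357097038), np.float64(157316.0))
```

Scaled: 5.4 mm / 250 = 0.0216, 4.3 mm / 250 = 0.0172.

step_hand --rows '{"offsets": [[0, 0.0148, 0.02, 0, 0, 0], [0, 0.0184, 0.0172, 0, 0, 0], [0, 0.0216, 0.0132, 0, 0, 0], [0, 0, 0, 0, 0, 0], [0, 0, 0, 0, 0, 0]]}'

```text
t: 13.05
tool_pos: [435.0, -132.1, 47.0]
tcp_rot: [0.18, 3.136, 0.001]
contact_force: [-1.6, 6.1, 4.3]
opening: 13.0
grasp_force: 30.0
```

```bash
python3 st.py
```

```text
t 13.05 rig [-123.7  -11.9   47. ] th 2.711 rad 28.6 F [-2.3  5.9  4.3] open 13.0 30.0 top (np.float64(4.664743971750381), np.float64(35369.0)) side (np.float64(4.25297709261671), np.float64(159842.0))
```

step_hand --rows '{"offsets": [[0, 0.022, 0.0092, 0, 0, 0], [0, 0.0236, 0.0044, 0, 0, 0], [0, 0.024, -0.0004, 0, 0, 0], [0, 0, 0, 0, 0, 0], [0, 0, 0, 0, 0, 0]]}'

```text
t: 13.57
tool_pos: [437.2, -115.3, 44.2]
tcp_rot: [0.179, 3.136, -0.0]
contact_force: [-3.1, 2.1, 8.9]
opening: 13.3
grasp_force: 30.0
```

```bash
python3 st.py
```

```text
t 13.57 rig [-123.5    5.    44.2] th -2.969 rad 29.2 F [-3.3  1.8  8.9] open 13.3 30.0 top (np.float64(4.457965312961694), np.float64(36404.0)) side (np.float64(3.9901916733457554), np.float64(157634.0))
```

Scaled: 5.8 mm / 250 = 0.0232, 5.3 mm / 250 = 0.0212.

step_hand --rows '{"offsets": [[0, 0.0232, -0.008, 0, 0, 0], [0, 0.0212, -0.0124, 0, 0, 0], [0, 0.0188, -0.0164, 0, 0, 0], [0, 0, 0, 0, 0, 0], [0, 0, 0, 0, 0, 0]]}'

```text
t: 14.08
tool_pos: [439.2, -98.3, 53.0]
tcp_rot: [0.18, 3.135, 0.002]
contact_force: [1.4, 7.8, -4.0]
opening: 13.2
grasp_force: 30.0
```

```bash
python3 st.py
```

Create peak.py:
```python
import json,numpy as np
from scipy.optimize import least_squares
D=np.array([json.loads(l) for l in open("log.txt")])[1:]
y,z=D[:,1],D[:,2]
c=least_squares(lambda c:np.hypot(y-c[0],z-c[1])-30,[0,73]).x; th=np.unwrap(np.arctan2(-(y-c[0]),z-c[1]))
print("centre",c.round(2),"rad",np.hypot(y-c[0],z-c[1]).round(1),"th",th.round(3))
def g(p,k):
    e=6*np.sin(th-p[0]); m=6*np.cos(th-p[0])+np.sqrt(29**2-e**2)-30
    a=.18*(m+p[1]); return a+p[2]*np.cos(a)+p[3]*np.sin(a)-np.unwrap(D[:,k])
for k in(3,4):
    f=least_squares(lambda p:np.r_[g(p,k),p[2:]*.3],[2.7,22,0,0]); p=f.x
    print(k,p.round(3),g(p,k).round(3)); P=p[0]
    print(" peak at tool rig y,z",c[0]-30*np.sin(P),c[1]+30*np.cos(P))
```

```bash
python3 peak.py
```

```text
t 14.08 rig [-123.4   22.1   53. ] th -2.305 rad 29.8 F [ 0.5  7.9 -4. ] open 13.2 30.0 top (np.float64(3.8493852775641817), np.float64(35691.0)) side (np.float64(3.4007876559919343), np.float64(146132.0))
centre [ 0.95 74.03] rad [29.9 29.9 30.  30.  29.9 30.1 29.8] th [0.285 0.896 1.493 2.086 2.696 3.277 3.931]
3 [ 2.6600e+00  2.0928e+01 -5.5000e-02 -6.0000e-03] [ 0.007 -0.011  0.002  0.     0.01  -0.007 -0.   ]
 peak at tool rig y,z -12.952184918683406 47.450972302670344
4 [ 2.673 19.638  0.115  0.173] [-0.027  0.013  0.017 -0.003 -0.016  0.01   0.006]
 peak at tool rig y,z -12.600496575399422 47.26991922659607
```

Scaled: -5.4 mm / 250 = -0.0216, -5.3 mm / 250 = -0.0212.

step_hand --rows '{"offsets": [[0, -0.0164, 0.014, 0, 0, 0], [0, -0.0188, 0.0108, 0, 0, 0], [0, -0.0204, 0.0072, 0, 0, 0], [0, -0.0212, 0.0036, 0, 0, 0], [0, -0.0216, -0.0004, 0, 0, 0], [0, -0.0212, -0.0044, 0, 0, 0], [0, -0.0208, -0.0084, 0, 0, 0], [0, 0, 0, 0, 0, 0], [0, 0, 0, 0, 0, 0]]}'

```text
t: 14.93
tool_pos: [434.7, -134.4, 48.2]
tcp_rot: [0.18, 3.136, 0.0]
contact_force: [-2.4, 2.6, 9.9]
opening: 13.1
grasp_force: 30.0
```

```bash
python3 st.py;python3 peak.py
```

```text
t 14.93 rig [-123.7  -14.2   48.2] th 2.622 rad 28.6 F [-2.7  2.3  9.9] open 13.1 30.0 top (np.float64(4.664429632652494), np.float64(35109.0)) side (np.float64(4.259728302226474), np.float64(161086.0))
centre [ 0.96 74.04] rad [29.9 29.9 30.  30.  29.9 30.1 29.8 30. ] th [0.285 0.896 1.493 2.087 2.696 3.277 3.931 2.611]
3 [ 2.6600e+00  2.0905e+01 -5.9000e-02 -6.0000e-03] [ 0.007 -0.011  0.001 -0.002  0.007 -0.009  0.     0.006]
 peak at tool rig y,z -12.945606746884723 47.45088574041124
4 [ 2.672 19.7    0.127  0.174] [-0.026  0.012  0.018  0.003 -0.008  0.015  0.004 -0.017]
 peak at tool rig y,z -12.615921186217046 47.28106108881389
```

Careful with the scale: shifts go in shares of 250 mm and turns go in shares of pi rad. That gives: 1.6 mm / 250 = 0.0064, 0.2 mm / 250 = 0.0008.

step_hand --rows '{"offsets": [[0, 0.0064, 0.0008, 0, 0, 0], [0, 0, 0, 0, 0, 0], [0, 0, 0, 0, 0, 0]]}'

```text
t: 15.28
tool_pos: [434.9, -132.9, 47.4]
tcp_rot: [0.18, 3.136, 0.0]
contact_force: [-0.8, 0.9, 5.2]
opening: 13.1
grasp_force: 30.0
```

```bash
python3 st.py;python3 peak.py|head -1
```

```text
t 15.28 rig [-123.8  -12.7   47.4] th 2.681 rad 28.6 F [-0.9  0.8  5.2] open 13.1 30.0 top (np.float64(4.668434536447389), np.float64(35792.0)) side (np.float64(4.251362549546577), np.float64(159332.0))
centre [ 0.97 74.05] rad [29.9 29.9 30.  30.  29.9 30.1 29.8 30.  29.9] th [0.286 0.896 1.494 2.087 2.696 3.276 3.93  2.611 2.668]
```

At the peak (2.668 against 2.66–2.67). Release and retreat upward.

step_hand --rows '{"offsets": [[0, 0, 0, 0, 0, 0], [0, 0, 0, 0, 0, 0], [0, 0, 0, 0, 0, 0], [0, 0, 0, 0, 0, 0], [0, 0, 0, 0, 0, 0], [0, 0, 0, 0, 0, 0]]}' --finger_gap 40

```text
t: 15.88
tool_pos: [434.6, -133.2, 47.0]
tcp_rot: [-0.181, -3.136, 0.0]
contact_force: [0.2, 0.6, 0.7]
opening: 39.6
grasp_force: 0.0
```

step_hand --rows '{"offsets": [[0, 0, -0.04, 0, 0, 0], [0, 0, -0.08, 0, 0, 0], [0, 0, -0.12, 0, 0, 0], [0, 0, -0.14, 0, 0, 0], [0, 0, -0.14, 0, 0, 0], [0, 0, -0.08, 0, 0, 0], [0, 0, 0, 0, 0, 0]]}'

```text
t: 16.47
tool_pos: [437.3, -133.3, 202.0]
tcp_rot: [0.179, 3.128, 0.0]
contact_force: [0.6, 0.1, 0.3]
opening: 40.1
grasp_force: 0.0
```

Run:
```python
from needle import *
p=bot.capture("side"); t=bot.capture("top"); print(angle(dialrect(t,48)),angle(dialrect(p,48)))
for th in (2.46,2.66,2.86): print(th,proj(p,W((-139,.97-30*np.sin(th),86+30*np.cos(th)))))
print(spots(p,"handle"),spots(p,"oil_bottle"),spots(p,"wagon"),bot.read_state()["contact_force"])
o=p["img"][130:280,230:430]
cv2.imwrite("pics/s3.png",np.clip(255*(cv2.resize(o,None,fx=4,fy=4,interpolation=3)/255.)**.6,0,255).astype('uint8'))
```

```text
(np.float64(4.668488371060696), np.float64(38728.0)) (np.float64(4.2559819214630465), np.float64(144172.0))
2.46 [379.06067496 240.85034291]
2.66 [377.14222824 243.00437643]
2.86 [375.11315934 244.84842795]
[(0.43, array([366.1, 237.2])), (0.4, array([330.2, 208.1]))] [(0.72, array([287.7, 297.4]))] [(0.64, array([362. , 193.2])), (0.26, array([287., 233.]))] [-0.0542243  -0.32223397  0.1464254 ]
```

View pics/s3.png

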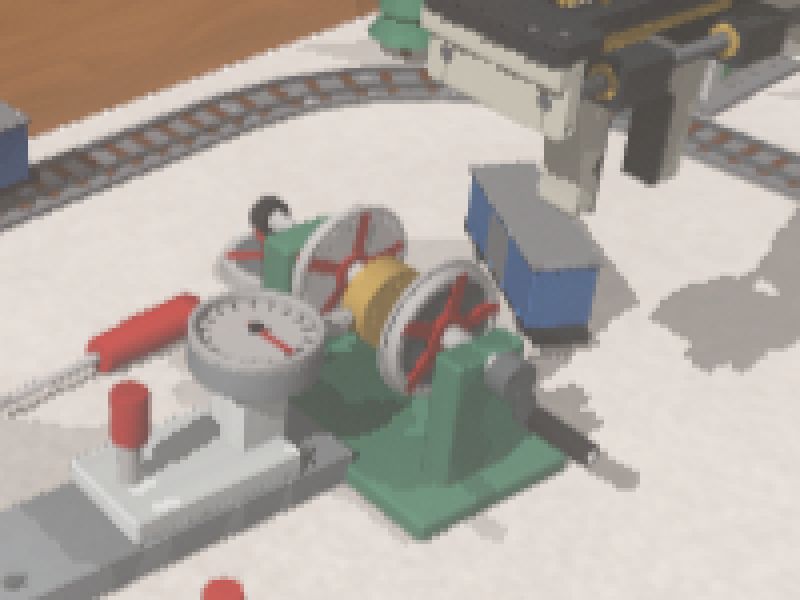

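The side view shows the gripper clear of everything, the crank low with the handle end at crop (593,457), and the needle steady at its peak reading. Nothing nearby has been disturbed.

```bash
python3 -c "
from bench import bot; print(bot.hand_in())"
```

```text
the job is handed in; nothing more can be done
None
```

The job is handed in, with no verdict returned: the gauge was slid in until the plunger was about 15.8 mm in, then the axle was left within about 0.01 rad of full throw, where the plunger is about 26 mm in and clear of its 32 mm stop; the gripper was clear and nothing nearby looked disturbed.

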